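# Screw the lid back on the leaning flour duster

### The arm

A 7-joint arm with a two-finger parallel gripper is mounted at the origin on the work surface. World frame = base frame: x ahead of the robot, y to its left, z up, the work surface at z = 0. Lengths are in m, angles in rad, forces in N, time in s.
With the tool pointing down it reaches from about 0.4 to 0.925 m from the base axis. Payload 4.1 kg.
Tool frame: the origin (TCP) lies between the finger pads; the fingertips stand 8 mm ahead of it and the grasp point (between the pads) lies 11 mm behind it; y points along the fingers, x is the direction in which the jaws open and shut, and the axes are right-handed (so a half turn about y gives the same grasp; the last joint's range is limited). The gripper opens to 85 mm and grips with 20 to 120 N. Pads are 22 mm wide; open, the fingers measure 114 mm over their backs; the gripper's body (76 mm by 85 mm) begins 54 mm behind the grasp point. The pads swing forward as they close: fully open they stand 13 mm farther back than shut.
Start: joints at [-1.377, 0.398, 0.045, 1.537, -0.019, 1.207, -0.051], TCP at [0.188, 0.622, 0.239] pointing down, gripper open.
Joint ranges: [-2.82, 2.82], [-0.49, 2.23], [-1.37, 1.46], [0, 2.46], [-1.36, 4.5], [0.23, 2], [-2.94, 2.94]. Speed limits (rad/s): [2.57, 2.57, 3.14, 3.14, 3.14, 3.14, 3.14].

### API

Orientations are given as a rotation vector (axis times angle).
In Python, from bench import robot, optics gives the robot as it stands.
- The arm moves only by the tool apply_moves, never from a script. Its argument "deltas" is one flat list of numbers, 4 for each row, row after row: the shift along the tool's x, y, z in cm, then the turn about the tool's y in degrees. In form: [tx, ty, tz, spin, tx, ty, tz, spin, ...]. A call has 1 to 12 rows; each row shifts and turns the commanded pose from where the row before left it, along the tool's axes as they then stand; what a row does not reach is not made up. A row lasts 1/12 s, in which the tool goes at most 41.7 mm and 7.16 degrees, less where a joint would pass 70% of its speed; a pose out of reach is approached as far as the arm can. A call with a gripper value outside its range is refused whole. "grip" is the closure, from 0 (fully open) to 1 (shut), set as the call begins (left out, the last holds). The fingers move at their own pace and stop on an object; "squeeze" is the grip in N (left out, the last holds). Time passes only in rows, so rows that do not move let the fingers close. It gives the time, the measured TCP pose, the force and the opening at its end, in the units of the state.
- robot.get_state(): the state, without advancing time (a new reading comes with each control period).
- optics.camera(name): name is "scene" or "top" or "wrist"; returns (picture, depth): 384x512x3 uint8, red, green, blue; 384x512 float32, m along the optical axis (not along the pixel's ray), 0 where there is no reading.
- optics.camera_params(name): a dict with "K" (3x3 intrinsics, pixels), "dist_coeffs" ([k1, k2, p1, p2, k3] as OpenCV has them; the pictures are not rectified), "extrinsics" (4x4, takes a point from camera to world coordinates). Camera axes: x right, y up, looking along -z (the intrinsics and any distortion apply to the point x, -y, -z); pixel columns grow to the right and rows downward; lengths in m; the calibration is good to about 2 mm. A picture is of the moment at which its call begins: read the wrist's pose just before it. camera_params takes no time and is no camera call; for the wrist camera it gives the pose at the moment of the call.
- robot.hand_in(): hands the job in, once; it reports no verdict.
The state is a dict: "time_s": time; "joint_pos": joint angles; "joint_vel": joint speeds; "tau": joint torques, N m; "tcp_pos": TCP position; "tcp_rot": TCP orientation; "contact_force": force on the tool from outside, world axes, zero at the start; "ft_torque": the same for the moment, N m; "grip_width": finger opening in m.
Only numpy, scipy, OpenCV 4.12 (cv2) and the standard library are available. Lean on these libraries where they do the work, as an engineer would, in place of code of your own. Each camera call takes 0.05 s, during which the arm holds its last target.

### The job

Put the blue lid on the metal flour duster that leans in its wooden stand: set it squarely on the neck, turn it back (anticlockwise) until it drops into the thread, then screw it forward (clockwise) until it is fully home, and let go. Leave the basket, the brush and the white jar where they are.

Things in the scene. Friction and masses are not known exactly. Their poses are not given: they have to be found in the camera images.
- lid_center (a point): Centre, half-way up, of the loose lid: blue cap 87 mm across, 33 mm high, and on it a white grip bar; 69 mm high overall, 0.1 to 0.2 kg. Starts upright on the table, open side down. z: lid's axis, up; x: along the bar; y: across it. Cap's top face is 1.5 mm below this point, bar's top 34.5 mm above. Four equally spaced lugs inside the skirt engage the thread (a quarter turn makes no difference).
- lid_grip (a point): Where to grip the lid: on its white bar (60 mm long in x, 14 mm thick in y, standing 36 mm above the cap), 20.5 mm above lid_center along the lid's z, 22 mm above the cap's top face, 14 mm below the bar's top. Axes as lid_center.
- mouth (a point): Centre of the rim of the metal flour duster (canister 96 mm across, 150 mm long; neck 66 mm across, tapering to 57 mm over the top 6 mm; closed by a sieve plate), clamped leaning 30 degrees from vertical. z: its axis, pointing out of the mouth; the lid goes on along it. The duster leans towards -x; y is level. Neck has a right-handed thread with four starts.
- home (a point): Where lid_center must lie when the lid is screwed home: 7.5 mm above mouth on the duster's axis; axes as mouth. Along z, lid_center is 16.5 mm above this point when the lugs rest on top of the thread (19.5 mm if on the raised thread stops), 6 to 7.5 mm above once dropped into a start (0.18 rad of free turn there), 0 when home against a stop.
- thread_top (a point): Where lid_center lies while the lid rests on top of the thread, 24 mm above mouth on the axis; axes as mouth. The canister is strapped in at any turn, so where the starts lie is not given. Turned anticlockwise (positive about z) by at most 1.4 rad under light pressure (3 to 8 N) the lid drops 9 mm into a start and meets a stop; clockwise is blocked by stops while on top.
- stand: Fixed wooden stand under the duster: base 190 by 130 mm, boards up to about 100 mm high; origin under the middle of the base, z up, duster leans over its -x end. From a start, 1.1 to 1.35 rad clockwise (negative about mouth's z), sinking 5.5 mm per radian, takes the lid home to a firm stop. The thread holds the lid wherever it is left; the canister does not turn under less than 5 N m.
- basket_center (a point): Centre of a brown round wooden proofing basket, 170 mm across, 75 mm high. Bystander, leave alone.
- brush_center (a point): Middle of a dark wooden bench brush, 215 mm long, 26 mm high, lying flat. Bystander, leave alone.
- jar_center (a point): Centre of a white closed jar, 72 mm across, 130 mm high. Bystander, leave alone.

How it is judged:
On the way, in this order (a step that is already met when the one before it is completed fails the run):
1. the lid is lifted from the table (height (world z) of lid_center above 0.08 m), for 0.1 s.
2. the lid has dropped into the thread on the duster's neck (distance between lid_center and home below 0.012 m and z of lid_center in the frame of home below 0.01 m and angle between the z axis of lid_center and the z axis of mouth, either way round below 0.12 rad), for 0.1 s.
At the end, for the whole second after the job is handed in: The lid is screwed home on the duster: its centre within 4 mm of its home point and no more than 2 mm too high along the duster's axis, square to within 0.1 rad, at rest and let go (distance between lid_center and home below 0.004 m and z of lid_center in the frame of home below 0.002 m and angle between the z axis of lid_center and the z axis of mouth, either way round below 0.1 rad and linear speed of lid below 0.01 m/s); the robot touches nothing.
It fails at once if the basket, the brush or the white jar is moved by more than 25 mm (distance of any of basket_center, brush_center, jar_center from where it was at the start of the episode above 0.025 m).
It also fails if it takes over 67 s, if anything falls off the work surface, if the arm or the gripper's body presses on something with over 40 N, if the wrist force passes 120 N, or if a joint passes its speed limit or range.

## Working session

There is one attempt and no reset: what is moved stays moved. The work goes in short steps, Python scripts to look and compute and a tool call to move; the robot and the scene stay as the last step left them, time stands still between calls to the robot, and variables do not carry over. Pictures are saved under pics/ and viewed, and the job is handed in when it is done.

Besides the shell and the picture viewer there is one more tool, called after "Request:" in YAML: its name, and indented under it one key for each argument. apply_moves: Moves the arm, as the interface text tells. Its arguments: {"type":"object","properties":{"deltas":{"type":"array"},"grip":{"type":"number"},"squeeze":{"type":"number"}},"required":["deltas"]}

```bash
ls; mkdir -p pics; python3 - <<'E'
from bench import robot, optics
import cv2,numpy as np
s=robot.get_state(); print(s)
for n in ["scene","top","wrist"]:
    p,d=optics.camera(n); cp=optics.camera_params(n)
    cv2.imwrite(f"pics/{n}0.png",p[:,:,::-1]); np.savez(f"pics/{n}0.npz",p=p,d=d,**cp)
    print(n,cp["K"].round(1).tolist(),cp["dist_coeffs"],cp["extrinsics"].round(4).tolist(),d.min(),d.max())
E
```

```text
pics
{'time_s': 0.0, 'joint_pos': array([-1.37697708,  0.39922891,  0.04502663,  1.53787924, -0.01871399,
        1.20686939, -0.05069779]), 'joint_vel': array([-0.00013691,  0.00057285,  0.00081884,  0.00187781,  0.00149906,
        0.00209681,  0.00115484]), 'tau': array([ 1.83559655e-04, -4.75121641e+01,  1.36444476e+00, -2.54226530e+01,
        1.13635723e-02,  9.54191491e-03,  4.39555166e-07]), 'tcp_pos': array([0.18741775, 0.62175713, 0.23823977]), 'tcp_rot': array([-1.33486699, -0.98986169,  0.99235489]), 'contact_force': array([-0.45126981, -0.67241194,  0.01421467]), 'ft_torque': array([-0.00404025, -0.02495143,  0.05344864]), 'grip_width': 0.08542068328106577}
scene [[433.2, 0.0, 260.5], [0.0, 433.2, 189.1], [0.0, 0.0, 1.0]] [-0.00433784  0.          0.          0.          0.        ] [[0.3364, -0.7925, 0.5087, 1.1773], [0.9416, 0.2907, -0.1697, -0.1166], [-0.0134, 0.5361, 0.8441, 1.1309], [0.0, 0.0, 0.0, 1.0]] 0.0 3.0680485
top [[393.6, 0.0, 256.9], [0.0, 393.6, 191.7], [0.0, 0.0, 1.0]] [-0.08212052  0.          0.          0.          0.        ] [[-0.0196, 0.9839, -0.1774, 0.4086], [-0.9998, -0.0178, 0.0115, 0.0855], [0.0081, 0.1776, 0.9841, 1.0314], [0.0, 0.0, 0.0, 1.0]] 0.0 2.0202594
wrist [[294.6, 0.0, 251.3], [0.0, 294.6, 199.1], [0.0, 0.0, 1.0]] [-0.01961809  0.          0.          0.          0.        ] [[0.289, -0.912, -0.2911, 0.1129], [0.9573, 0.2749, 0.0893, 0.6451], [-0.0014, -0.3044, 0.9525, 0.3739], [0.0, 0.0, 0.0, 1.0]] 0.0 1.429179
```

View pics/scene0.png

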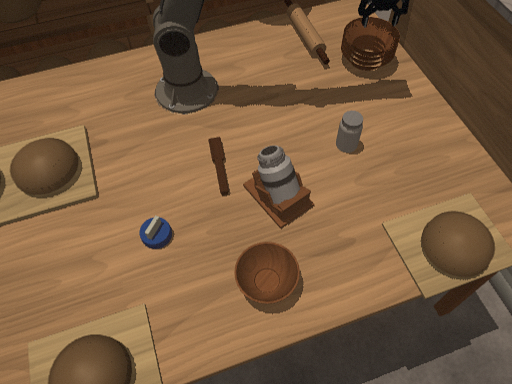

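View pics/top0.png

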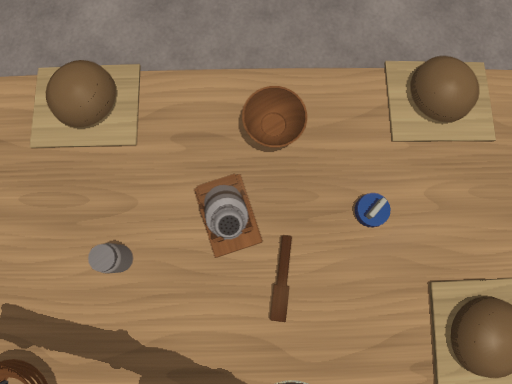

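View pics/wrist0.png

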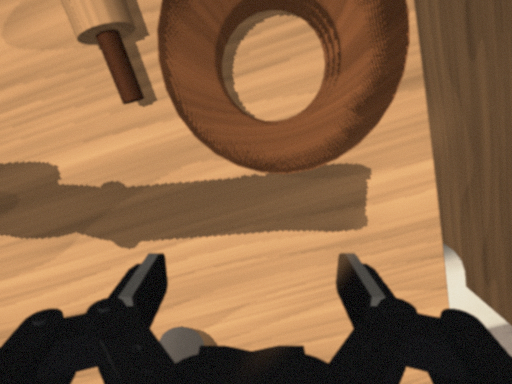

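```bash
python3 - <<'E'
from scipy.spatial.transform import Rotation as R
print(R.from_rotvec([-1.33486699, -0.98986169,  0.99235489]).as_matrix().round(3))
E
```

```text
[[ 0.289 -0.    -0.957]
 [ 0.957 -0.002  0.289]
 [-0.002 -1.    -0.   ]]
```

The lid is at about (373,210) in the top view. The duster is at (227,210), with its mouth at (229,226) leaning toward the robot. The tool only spins about its vertical y axis, so the 30° lean will need care. Next I'll measure.

```bash
cat > h.py <<'E'
import numpy as np,cv2
def load(n):
    z=np.load(f"pics/{n}.npz"); return z
def rays(z,uv):
    q=cv2.undistortPoints(np.asarray(uv,float).reshape(-1,1,2),z["K"],z["dist_coeffs"]).reshape(-1,2)
    return np.c_[q[:,0],-q[:,1],-np.ones(len(q))]
def cloud(z,mask):
    v,u=np.nonzero(mask&(z["d"]>0)); r=rays(z,np.c_[u,v])*z["d"][v,u][:,None]
    E=z["extrinsics"]; return r@E[:3,:3].T+E[:3,3],u,v
def onplane(z,uv,h):
    E=z["extrinsics"]; r=rays(z,uv)@E[:3,:3].T; o=E[:3,3]
    return o+r*((h-o[2])/r[:,2])[:,None]
def proj(z,P):
    E=z["extrinsics"]; c=(np.asarray(P)-E[:3,3])@E[:3,:3]
    c=c*np.array([1,-1,-1]); return cv2.projectPoints(c,np.zeros(3),np.zeros(3),z["K"],z["dist_coeffs"])[0].reshape(-1,2)
E
python3 - <<'E'
from h import *
for n in ["top0","scene0"]:
    z=load(n); hsv=cv2.cvtColor(z["p"],cv2.COLOR_RGB2HSV)
    blue=(hsv[...,0]>100)&(hsv[...,0]<130)&(hsv[...,1]>150)
    k,lab,st,c=cv2.connectedComponentsWithStats(blue.astype(np.uint8))
    i=1+np.argmax(st[1:,4]); v,u=np.nonzero(lab==i)
    P,_,_=cloud(z,lab==i); print(n,st[i],"blue pts z pct",np.percentile(P[:,2],[2,25,50,75,98]).round(4))
    T=P[P[:,2]>0.0295]; print(len(T),"top face circ",cv2.minEnclosingCircle(T[:,:2].astype(np.float32)))
    x,y,w,h=st[i][:4]; box=np.zeros_like(blue); box[y-8:y+h+4,x-4:x+w+4]=1
    Q,_,_=cloud(z,box); B=Q[Q[:,2]>0.062]; print("bar top",len(B),B.mean(0).round(4),cv2.minAreaRect(B[:,:2].astype(np.float32)),Q[:,2].max())
    # table height
    m=np.zeros_like(blue); m[y+h+10:y+h+20,x:x+w]=1; print("table z",np.median(cloud(z,m)[0][:,2]))
    big=cv2.resize(z["p"][y-40:y+h+40,x-40:x+w+40],None,fx=4,fy=4,interpolation=cv2.INTER_NEAREST); cv2.imwrite(f"pics/lid_{n}.png",big[:,:,::-1])
z=load("top0"); cv2.imwrite("pics/dust_top.png",cv2.resize(z["p"][165:265,180:280],None,fx=6,fy=6,interpolation=cv2.INTER_CUBIC)[:,:,::-1])
z=load("scene0"); cv2.imwrite("pics/dust_scene.png",cv2.resize(z["p"][135:235,230:330],None,fx=6,fy=6,interpolation=cv2.INTER_CUBIC)[:,:,::-1])
E
```

```text
top0 [358 197  32  29 424] blue pts z pct [0.0297 0.0325 0.0337 0.035  0.0373]
414 top face circ ((0.5368003249168396, -0.22723832726478577), 0.04208710789680481)
bar top 132 [ 0.5384 -0.2255  0.0687] ((0.5381571650505066, -0.22559916973114014), (0.01422105822712183, 0.058304496109485626), 47.177337646484375) 0.073841904392276
table z 0.0006257156627694771
scene0 [141 218  12  19  36] blue pts z pct [0.0255 0.0294 0.0311 0.0323 0.0352]
26 top face circ ((0.5224704742431641, -0.24495457112789154), 0.03123326413333416)
bar top 93 [ 0.5441 -0.2281  0.0668] ((0.5429472327232361, -0.22649738192558289), (0.015193470753729343, 0.058060422539711), 48.47032928466797) 0.0717992874352058
table z -0.0015071816700354956
```

View pics/dust_top.png

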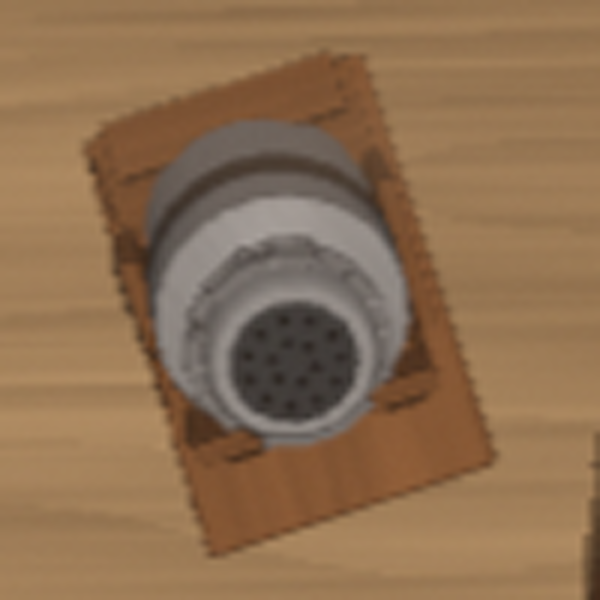

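View pics/dust_scene.png

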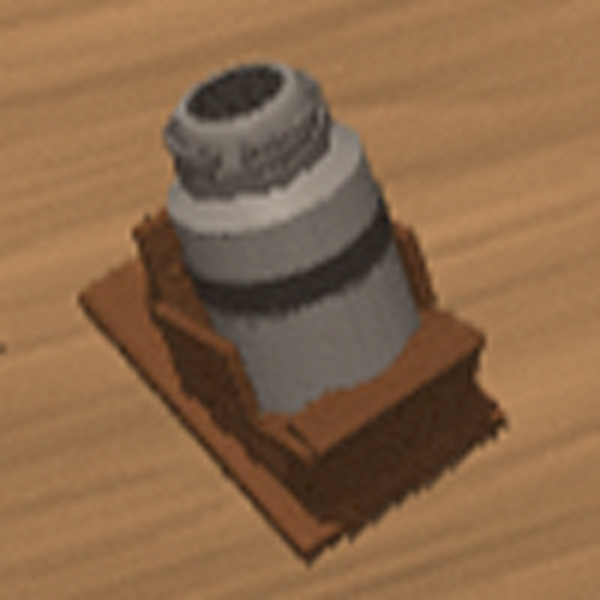

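View pics/lid_top0.png

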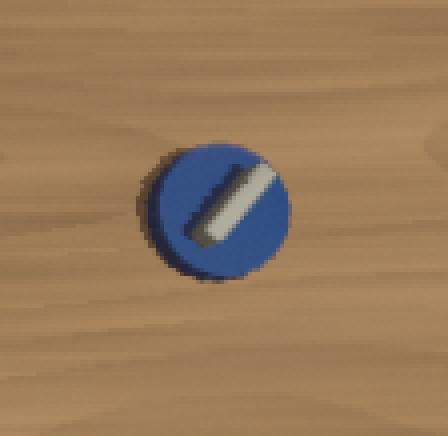

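```bash
python3 - <<'E'
from h import *
from scipy.optimize import least_squares
t=load("top0"); s=load("scene0")
px=lambda a:(np.array(a,float)+0.5)/6-0.5
c=lambda a:px(a)+[180,165]
L=onplane(t,np.array([c([85,145]),c([212,555]),c([368,58]),c([495,458])]),0.015)
for a,b in [(0,1),(2,3)]: d=L[b]-L[a]; print("edge az",np.degrees(np.arctan2(d[1],d[0])),np.linalg.norm(d))
print(L.round(4).tolist(), "width",np.linalg.norm(L[0]-L[2]), L.mean(0))
pc,ps=c([295,362]),px([238,93])+[230,135]
def ray(z,p): E=z["extrinsics"]; r=(rays(z,[p])@E[:3,:3].T)[0]; return E[:3,3],r/np.linalg.norm(r)
o1,r1=ray(t,pc);o2,r2=ray(s,ps)
A=np.c_[r1,-r2]; k=np.linalg.lstsq(A,o2-o1,rcond=None)[0]; print("tri",o1+k[0]*r1,o2+k[1]*r2)
# grey points
C=[];T=[]
for n,z,bx in [("t",t,(165,265,180,280)),("s",s,(135,235,230,330))]:
    hsv=cv2.cvtColor(z["p"],cv2.COLOR_RGB2HSV); m=np.zeros(hsv.shape[:2],bool); m[bx[0]:bx[1],bx[2]:bx[3]]=1
    g=m&(hsv[...,1]<60); P,_,_=cloud(z,g); P=P[P[:,2]>0.03]; print(n,len(P),P.min(0).round(3),P.max(0).round(3))
    np.save(f"pics/dc_{n}.npy",P)
E
```

```text
edge az -162.77120302753707 0.18698601206675347
edge az -163.52978211285506 0.18396887103595352
[[0.6027, 0.2394, 0.015], [0.4241, 0.184, 0.015], [0.6395, 0.1149, 0.015], [0.463, 0.0627, 0.015]] width 0.12987319445201703 [0.53232287 0.15026613 0.015     ]
tri [0.4902855  0.13801575 0.17752943] [0.49094518 0.14059922 0.17775153]
t 1707 [0.461 0.099 0.037] [0.598 0.201 0.196]
s 1480 [0.47  0.099 0.059] [0.602 0.203 0.195]
```

```bash
python3 - <<'E'
from h import *
from scipy.optimize import least_squares
m0=np.array([.4906,.1393,.1776])
def ax(az,tilt): return np.array([np.sin(tilt)*np.cos(az),np.sin(tilt)*np.sin(az),np.cos(tilt)])
for names in ["t","s","ts"]:
    P=np.vstack([np.load(f"pics/dc_{n}.npy") for n in names])
    z=ax(np.radians(-163.1),np.radians(30)); 
    h=(P-m0)@z; r=np.linalg.norm((P-m0)-h[:,None]*z,axis=1)
    can=P[(h>-.14)&(h<-.045)&(r>.04)&(r<.056)]
    y=np.array([-z[1],z[0],0])/np.hypot(z[0],z[1]); x=np.cross(y,z)
    def f(p):
        zz=ax(np.radians(-163.1)+p[2],np.radians(30)+p[3]); o=m0+p[0]*x+p[1]*y; q=can-o
        return np.linalg.norm(q-(q@zz)[:,None]*zz,axis=1)-.048
    for fix in (0,1):
        if fix: g=lambda p:f([p[0],p[1],0,0]); s=least_squares(g,[0,0],loss="soft_l1",f_scale=.002)
        else: s=least_squares(f,[0]*4,loss="soft_l1",f_scale=.002)
        print(names,len(can),s.x[:2].round(4),np.degrees(s.x[2:]).round(2),"rms",np.std(s.fun)," o",(m0+s.x[0]*x+s.x[1]*y).round(4))
    rim=P[(r<.033)&(h>-.03)]; hh=(rim-m0)@z; print("rim h pct",np.percentile(hh,[5,25,50,75,95,99]).round(4))
    # shoulder
    sh=(r>.037)&(r<.046)&(h>-.06)&(h<-.02); print("shoulder h",np.median(h[sh]),sh.sum())
    pl=(r<.02); print("plate h",np.median(h[pl]),pl.sum())
    print(x,y,z)
E
```

```text
t 355 [-0.0012  0.0003] [ 0.64 -0.13] rms 0.0006174980779491147  o [0.4917 0.1393 0.1782]
t 355 [-0.001  -0.0002] [] rms 0.0006283438416008207  o [0.4914 0.1397 0.1781]
rim h pct [-0.0022  0.0012  0.0026  0.0037  0.0051  0.0059]
shoulder h -0.0373241137554835 315
plate h 0.0030919347644362857 233
[-0.82862487 -0.25175548 -0.5       ] [ 0.29070219 -0.95681358  0.        ] [-0.47840679 -0.1453511   0.8660254 ]
s 809 [-0.0024  0.0012] [ 0.03 -0.33] rms 0.001745960001748389  o [0.4929 0.1387 0.1788]
s 809 [-0.0018  0.0012] [] rms 0.0017527338626978774  o [0.4925 0.1386 0.1785]
rim h pct [-0.0079 -0.0021 -0.0002  0.0008  0.0021  0.0025]
shoulder h -0.038047168315362936 196
plate h 0.000717353309745653 44
[-0.82862487 -0.25175548 -0.5       ] [ 0.29070219 -0.95681358  0.        ] [-0.47840679 -0.1453511   0.8660254 ]
ts 1164 [-0.0019  0.0008] [ 0.05 -0.24] rms 0.0015836035111913757  o [0.4924 0.139  0.1786]
ts 1164 [-0.0015  0.0008] [] rms 0.0015880944905236566  o [0.4921 0.1389 0.1784]
rim h pct [-0.0037  0.0003  0.002   0.0033  0.0049  0.0058]
shoulder h -0.03766464829185022 511
plate h 0.0028388836847588247 277
[-0.82862487 -0.25175548 -0.5       ] [ 0.29070219 -0.95681358  0.        ] [-0.47840679 -0.1453511   0.8660254 ]
```

Request:
apply_moves:
  deltas: [-2,-0.5,-3.5,0,-2,-0.5,-3.5,0,-2,-0.5,-3.5,0,-2,-0.5,-3.5,0,-2,-0.5,-3.5,0,-2,-0.5,-3.5,0,-2,-0.5,-3.5,0,-2,-0.5,-3.5,0,-2,-0.5,-3.5,0,-2,-0.5,-3.5,0,-2,-0.5,-3.5,0,-2,-0.5,-3.5,0]
  grip: 0
  squeeze: 40

```text
time_s: 1.15
tcp_pos: [0.5213, 0.2696, 0.2995]
tcp_rot: [-1.333, -0.991, 0.991]
contact_force: [0.4, 0.3, 0.2]
grip_width: 0.0858
```

```bash
cat > st.py <<'E'
import sys,numpy as np
from bench import robot
from scipy.spatial.transform import Rotation as R
def st():
    s=robot.get_state(); M=R.from_rotvec(s["tcp_rot"]).as_matrix(); p=np.array(s["tcp_pos"])
    print("t",round(s["time_s"],2),"p",p.round(4),"x-az",round(float(np.degrees(np.arctan2(M[1,0],M[0,0]))),2),"y",M[:,1].round(3),"q",np.round(s["joint_pos"],2),"F",np.round(s["contact_force"],1),"T",np.round(s["ft_torque"],2),"w",round(s["grip_width"],4))
    return s,p,M
def to(target,az=None):
    s,p,M=st(); d=M.T@(np.array(target)-p)*100; print("tool delta cm (before spin)",d.round(2),"norm",np.linalg.norm(d).round(2))
    if az is not None:
        a=np.degrees(np.arctan2(M[1,0],M[0,0])); sp=-((az-a+180)%360-180); print("spin deg (about y)",round(float(sp),2))
        M2=M@R.from_rotvec([0,np.radians(sp),0]).as_matrix(); print("delta after spin",(M2.T@(np.array(target)-p)*100).round(2))
if __name__=="__main__":
    a=[float(v) for v in sys.argv[1:]]
    if len(a)==0: st()
    else: to(a[:3],a[3] if len(a)>3 else None)
E
python3 st.py .539 -.226 .2 47.2
```

```text
t 1.15 p [0.5213 0.2696 0.2995] x-az 73.23 y [-0.  0. -1.] q [-0.79  0.25  0.29  1.62 -0.08  1.28  0.8 ] F [0.4 0.3 0.2] T [0.03 0.01 0.01] w 0.0858
tool delta cm (before spin) [-46.95   9.94 -16.  ] norm 50.58
spin deg (about y) 26.03
delta after spin [-35.17   9.94 -34.98]
```

Request:
apply_moves:
  deltas: [0,0,0,6.5,0,0,0,6.5,0,0,0,6.5,0,0,0,6.5,-2.7,0.6,-2.7,0,-2.7,0.6,-2.7,0,-2.7,0.6,-2.7,0,-2.7,0.6,-2.7,0,-2.7,0.6,-2.7,0,-2.7,0.6,-2.7,0,-2.7,0.6,-2.7,0,-2.7,0.6,-2.7,0]

```text
time_s: 2.15
tcp_pos: [0.5319, -0.0355, 0.251]
tcp_rot: [-1.473, -0.644, 0.644]
contact_force: [0.7, -1.0, 0.1]
grip_width: 0.0856
```

Request:
apply_moves:
  deltas: [-2.7,0.8,-2.7,0,-2.7,0.8,-2.7,0,-2.7,0.8,-2.7,0,0,0,0,0,0,0,0,0]

```text
time_s: 2.57
tcp_pos: [0.5356, -0.1513, 0.2267]
tcp_rot: [-1.475, -0.638, 0.641]
contact_force: [0.3, 0.4, 0.2]
grip_width: 0.0853
```

```bash
python3 - <<'E'
from h import *
from st import *
from bench import optics
s,p,M=st()
cp=optics.camera_params("wrist"); a,d=optics.camera("wrist"); np.savez("pics/wrist1.npz",p=a,d=d,**cp); cv2.imwrite("pics/wrist1.png",a[:,:,::-1])
z=load("wrist1"); hsv=cv2.cvtColor(a,cv2.COLOR_RGB2HSV)
blue=(hsv[...,0]>100)&(hsv[...,0]<130)&(hsv[...,1]>150)
P,u,v=cloud(z,blue); print(len(P))
x,y,w,h=cv2.boundingRect(blue.astype(np.uint8)); print(x,y,w,h)
T=P[(P[:,2]>.03)&(P[:,2]<.037)]; print("circ",cv2.minEnclosingCircle(T[:,:2].astype(np.float32)),np.median(T[:,2]))
m=np.zeros_like(blue); m[y:y+h,x:x+w]=1; Q,_,_=cloud(z,m); B=Q[(Q[:,2]>.062)&(Q[:,2]<.08)]; print("bar",cv2.minAreaRect(B[:,:2].astype(np.float32)),np.median(B[:,2]))
E
```

```text
t 2.57 p [ 0.5356 -0.1513  0.2267] x-az 46.88 y [-0.002 -0.001 -1.   ] q [-0.29  0.28  0.59  1.79 -0.17  1.12  1.18] F [0.3 0.4 0.2] T [ 0.04  0.01 -0.02] w 0.0853
3797
0 181 509 203
circ ((0.5390903949737549, -0.22523196041584015), 0.042435742914676666) 0.03389184098329198
bar ((0.6577649712562561, -0.08632886409759521), (0.38044002652168274, 0.13876160979270935), 37.354549407958984) 0.0704651446184591
```

View pics/wrist1.png

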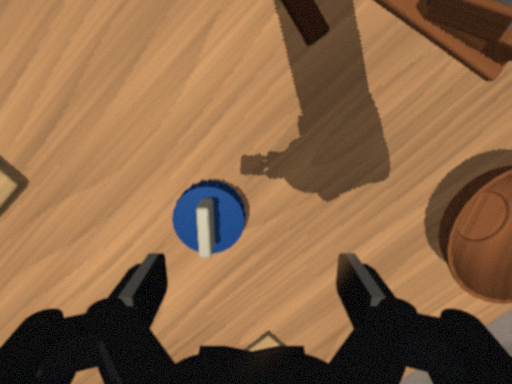

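The wrist view shows the lid at (209,217), with its bar upright in the image, square to the jaws. I'll refine the bar pose next.

```bash
python3 - <<'E'
from h import *
z=load("wrist1"); m=np.zeros(z["d"].shape,bool); m[175:262,170:250]=1
Q,_,_=cloud(z,m); B=Q[(Q[:,2]>.064)&(Q[:,2]<.08)]; print(len(B),cv2.minAreaRect(B[:,:2].astype(np.float32)),np.median(B[:,2]))
E
python3 st.py .539 -.226 .044 47.2; python3 st.py .539 -.226 .1 47.2
```

```text
669 ((0.5393758416175842, -0.22626535594463348), (0.014371716417372227, 0.059035949409008026), 46.78366470336914) 0.06955334800794821
t 2.62 p [ 0.5364 -0.1488  0.2268] x-az 47.1 y [-0.001  0.001 -1.   ] q [-0.29  0.28  0.59  1.79 -0.17  1.12  1.18] F [ 0.3  0.8 -0.1] T [ 0.1   0.03 -0.03] w 0.0853
tool delta cm (before spin) [-5.47 18.28 -5.46] norm 19.85
spin deg (about y) -0.1
delta after spin [-5.48 18.28 -5.46]
t 2.62 p [ 0.5364 -0.1488  0.2268] x-az 47.1 y [-0.001  0.001 -1.   ] q [-0.29  0.28  0.59  1.79 -0.17  1.12  1.18] F [ 0.3  0.8 -0.1] T [ 0.1   0.03 -0.03] w 0.0853
tool delta cm (before spin) [-5.47 12.68 -5.46] norm 14.85
spin deg (about y) -0.1
delta after spin [-5.48 12.68 -5.45]
```

Request:
apply_moves:
  deltas: [-1.37,2,-1.37,0,-1.37,2,-1.37,0,-1.37,2,-1.37,0,-1.37,2,-1.37,0,0,2,0,0,0,2,0,0,0,0,0,0,0,0,0,0,0,0,0,0]

```text
time_s: 3.37
tcp_pos: [0.5411, -0.2246, 0.1084]
tcp_rot: [-1.473, -0.647, 0.644]
contact_force: [-0.4, -0.3, 0.6]
grip_width: 0.0855
```

```bash
python3 st.py .5394 -.2262 .044 46.9
```

```text
t 3.37 p [ 0.5411 -0.2246  0.1084] x-az 47.36 y [ 0.002  0.    -1.   ] q [-0.1   0.47  0.55  1.84 -0.31  0.91  1.41] F [-0.4 -0.3  0.6] T [-0.02 -0.05 -0.  ] w 0.0855
tool delta cm (before spin) [-0.24  6.44  0.02] norm 6.44
spin deg (about y) 0.46
delta after spin [-0.24  6.44  0.02]
```

Request:
apply_moves:
  deltas: [-0.2,1.6,0,0.4,0,1.6,0,0,0,1.6,0,0,0,1.5,0,0,0,0,0,0,0,0,0,0,0,0,0,0]

```text
time_s: 3.95
tcp_pos: [0.5399, -0.2274, 0.046]
tcp_rot: [-1.476, -0.641, 0.637]
contact_force: [0.2, 0.5, 0.1]
grip_width: 0.0853
```

```bash
python3 st.py .5394 -.2262 .044 46.9
```

```text
t 3.95 p [ 0.5399 -0.2274  0.046 ] x-az 46.86 y [ 0.003 -0.001 -1.   ] q [-0.06  0.56  0.51  1.88 -0.37  0.8   1.46] F [0.2 0.5 0.1] T [-0.01  0.02  0.05] w 0.0853
tool delta cm (before spin) [0.05 0.2  0.12] norm 0.24
spin deg (about y) -0.04
delta after spin [0.05 0.2  0.12]
```

Request:
apply_moves:
  deltas: [0,0.2,0.1,0,0,0,0,0,0,0,0,0,0,0,0,0,0,0,0,0,0,0,0,0,0,0,0,0,0,0,0,0,0,0,0,0,0,0,0,0]
  grip: 1
  squeeze: 60

```text
time_s: 4.78
tcp_pos: [0.538, -0.2267, 0.0425]
tcp_rot: [-1.475, -0.639, 0.638]
contact_force: [0.1, 0.7, 2.8]
grip_width: 0.0134
```

Request:
apply_moves:
  deltas: [0,0,0,0,0,0,0,0,0,-1,0,0,0,-2,0,0,0,-3,0,0,0,-3,0,0,0,-3,0,0,0,-3,0,0,0,-3,0,0,0,-3,0,0,0,-3,0,0,0,0,0,0]

```text
time_s: 5.78
tcp_pos: [0.5401, -0.2283, 0.2888]
tcp_rot: [-1.481, -0.646, 0.632]
contact_force: [0.8, -0.7, -0.4]
grip_width: 0.0132
```

```bash
python3 - <<'E'
from h import *
from st import *
from bench import optics
s,p,M=st()
for n in ["wrist"]:
    cp=optics.camera_params(n); a,d=optics.camera(n); np.savez(f"pics/{n}2.npz",p=a,d=d,**cp); cv2.imwrite(f"pics/{n}2.png",a[:,:,::-1])
E
python3 st.py
```

```text
t 5.78 p [ 0.5401 -0.2283  0.2888] x-az 46.8 y [ 0.01  -0.003 -1.   ] q [-0.18  0.29  0.63  1.65 -0.18  1.25  1.31] F [ 0.8 -0.7 -0.4] T [-0.03 -0.06 -0.02] w 0.0132
t 5.83 p [ 0.5389 -0.2275  0.2858] x-az 46.81 y [ 0.006 -0.001 -1.   ] q [-0.18  0.29  0.63  1.65 -0.18  1.25  1.31] F [-0.6 -0.5 -1.5] T [ 0.    0.   -0.06] w 0.0134
```

View pics/wrist2.png

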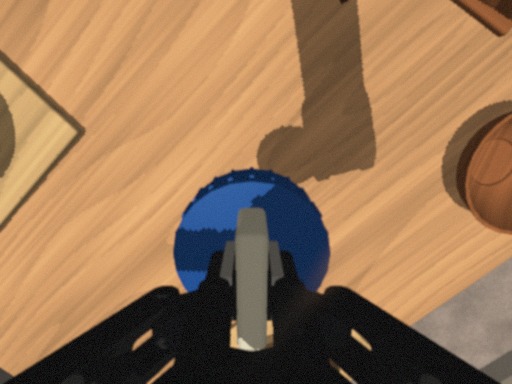

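The lid is held square, with the bar at (252,280) between the pads. Now I'll spin it to the placing angle, then carry it toward the duster's azimuth, high up.

Request:
apply_moves:
  deltas: [0,-1,0,7,0,-1,0,7,0,-1,0,7,0,-1,0,7,0,-1,0,7,0,-1,0,7,0,-1,0,7,0,-1,0,7,0,-1,0,7,0,-1,0,7,0,-1,0,7,0,-1,0,7]

```text
time_s: 6.83
tcp_pos: [0.5368, -0.226, 0.4011]
tcp_rot: [-1.509, 0.516, -0.51]
contact_force: [-0.6, 0.2, -1.1]
grip_width: 0.0131
```

Request:
apply_moves:
  deltas: [0,0,0,7,0,0,0,7,0,0,0,7,0,0,0,7,0,0,0,7,0,0,0,0,0,0,0,0]

```text
time_s: 7.42
tcp_pos: [0.5372, -0.2261, 0.401]
tcp_rot: [-1.342, 0.977, -0.973]
contact_force: [0.6, 0.7, -1.0]
grip_width: 0.0139
```

```bash
python3 st.py .62 .188 .42 -73.1
```

```text
t 7.42 p [ 0.5372 -0.2261  0.401 ] x-az -72.01 y [-0.002  0.001 -1.   ] q [-0.46  0.33  1.06  1.46 -0.29  1.51 -0.66] F [ 0.6  0.7 -1. ] T [-0.02 -0.01  0.01] w 0.0139
tool delta cm (before spin) [-36.83  -1.89  20.66] norm 42.27
spin deg (about y) 1.09
delta after spin [-37.22  -1.89  19.95]
```

Request:
apply_moves:
  deltas: [0,0,0,1.1,-3.4,-0.2,1.8,0,-3.4,-0.2,1.8,0,-3.4,-0.2,1.8,0,-3.4,-0.2,1.8,0,-3.4,-0.2,1.8,0,-3.4,-0.2,1.8,0,-3.4,-0.2,1.8,0,-3.4,-0.2,1.8,0,-3.4,-0.2,1.8,0,-3.4,-0.2,1.8,0,-3.4,-0.1,2,0]

```text
time_s: 8.42
tcp_pos: [0.6214, 0.191, 0.4235]
tcp_rot: [-1.333, 0.991, -0.99]
contact_force: [0.5, -0.4, -0.9]
grip_width: 0.0133
```

Request:
apply_moves:
  deltas: [0,0,3.5,0,0,0,3.5,0,0,0,3.5,0,0,0,3.5,0,0,0,3.5,0,0,0,3.5,0,0,0,0,0]

```text
time_s: 9.0
tcp_pos: [0.8163, 0.2477, 0.4179]
tcp_rot: [-1.337, 0.988, -0.992]
contact_force: [0.2, 0.2, -2.9]
grip_width: 0.0139
```

```bash
python3 st.py .957 .291 .42 -73.1
```

```text
t 9.0 p [0.8163 0.2477 0.4179] x-az -73.14 y [ 0.    -0.003 -1.   ] q [-0.48  0.94  0.8   0.38 -0.66  1.92 -1.47] F [ 0.2  0.2 -2.9] T [ 0.01 -0.03  0.01] w 0.0139
tool delta cm (before spin) [-0.06 -0.22 14.72] norm 14.72
spin deg (about y) -0.04
delta after spin [-0.05 -0.22 14.72]
```

Request:
apply_moves:
  deltas: [0,0,2,0,0,0,2,0,0,0,2,0,0,0,2,0,0,0,0,0]

```text
time_s: 9.42
tcp_pos: [0.8537, 0.2594, 0.4009]
tcp_rot: [-1.306, 0.971, -1.006]
contact_force: [-0.1, -1.0, -1.0]
grip_width: 0.0134
```

```bash
python3 st.py
```

```text
t 9.42 p [0.8537 0.2594 0.4009] x-az -73.32 y [ 0.032  0.008 -0.999] q [-0.35  1.08  0.65  0.04 -0.63  1.99 -1.6 ] F [-0.1 -1.  -1. ] T [-0.07  0.04  0.01] w 0.0134
```

The tool begins to tilt outward at the reach limit, which is the documented "approached as far as the arm can". This is the direction I want.

Request:
apply_moves:
  deltas: [0,0,3,0,0,0,3,0,0,0,3,0,0,0,3,0,0,0,0,0]

```text
time_s: 9.83
tcp_pos: [0.8811, 0.1955, 0.1613]
tcp_rot: [-1.398, 1.308, -0.986]
contact_force: [0.0, 1.2, -18.9]
grip_width: 0.0132
```

```bash
python3 st.py
```

```text
t 9.83 p [0.8811 0.1955 0.1613] x-az -84.07 y [-0.229  0.022 -0.973] q [-0.24  1.34  0.34  0.04 -0.41  1.99 -1.72] F [  0.    1.2 -18.9] T [ 0.06 -0.49  0.02] w 0.0132
```

Request:
apply_moves:
  deltas: [0,0,0,0,0,-3,0,0,0,-3,0,0]

```text
time_s: 10.08
tcp_pos: [0.8739, 0.2015, 0.3317]
tcp_rot: [-1.276, 1.182, -1.039]
contact_force: [-0.9, 0.3, 5.1]
grip_width: 0.0135
```

```bash
python3 st.py
```

```text
t 10.08 p [0.8739 0.2015 0.3317] x-az -82.43 y [-0.068  0.051 -0.996] q [-0.26  1.14  0.47  0.07 -0.53  2.   -1.69] F [-0.9  0.3  5.1] T [ 0.07 -0.04 -0.08] w 0.0135
```

Request:
apply_moves:
  deltas: [0,0,0,0,0,0,0,0,0,0,0,0]

```text
time_s: 10.33
tcp_pos: [0.8724, 0.2006, 0.3513]
tcp_rot: [-1.258, 1.167, -1.05]
contact_force: [-1.5, -0.0, -1.1]
grip_width: 0.0134
```

```bash
python3 st.py
```

```text
t 10.33 p [0.8724 0.2006 0.3513] x-az -82.42 y [-0.046  0.053 -0.998] q [-0.26  1.12  0.48  0.07 -0.53  2.   -1.69] F [-1.5 -0.  -1.1] T [-0.07 -0.07  0.01] w 0.0134
```

Request:
apply_moves:
  deltas: [0,-3,1,0,0,-3,1,0,0,-3,1,0,0,0,0,0,0,0,0,0]

```text
time_s: 10.75
tcp_pos: [0.8604, 0.1893, 0.399]
tcp_rot: [-1.226, 1.152, -1.063]
contact_force: [0.5, -0.4, -1.0]
grip_width: 0.013
```

```bash
python3 st.py
```

```text
t 10.75 p [0.8604 0.1893 0.399 ] x-az -82.66 y [-0.014  0.065 -0.998] q [-0.27  1.05  0.53  0.11 -0.57  2.   -1.68] F [ 0.5 -0.4 -1. ] T [-0.07 -0.    0.01] w 0.013
```

Request:
apply_moves:
  deltas: [0,-3,2,0,0,-3,2,0,0,-3,2,0,0,-3,2,0,0,-3,2,0,0,0,0,0,0,0,0,0]

```text
time_s: 11.33
tcp_pos: [0.8557, 0.1715, 0.4718]
tcp_rot: [-1.14, 1.092, -1.103]
contact_force: [-0.1, 0.8, -1.2]
grip_width: 0.0137
```

```bash
python3 st.py
```

```text
t 11.33 p [0.8557 0.1715 0.4718] x-az -82.82 y [ 0.084  0.086 -0.993] q [-0.24  0.99  0.64  0.07 -0.69  2.   -1.67] F [-0.1  0.8 -1.2] T [-0.14  0.1  -0.01] w 0.0137
```

Request:
apply_moves:
  deltas: [0,-3,2.5,0,0,-3,2.5,0,0,-3,2.5,0,0,-3,2.5,0,0,-3,2.5,0,0,-3,2.5,0,0,-3,2.5,0,0,-3,2.5,0,0,0,0,0]

```text
time_s: 12.08
tcp_pos: [0.8545, 0.0532, 0.538]
tcp_rot: [-0.901, 1.23, -1.211]
contact_force: [0.5, -1.8, -0.3]
grip_width: 0.0136
```

```bash
python3 st.py
```

```text
t 12.08 p [0.8545 0.0532 0.538 ] x-az -94.34 y [ 0.179  0.178 -0.968] q [-0.13  0.91  1.11  0.19 -1.2   1.96 -1.69] F [ 0.5 -1.8 -0.3] T [-0.36  0.24 -0.02] w 0.0136
```

Request:
apply_moves:
  deltas: [-2.5,-1,1,0,-2.5,-1,1,0,-2.5,-1,1,0,-2.5,-1,1,0,0,0,0,0]

```text
time_s: 12.5
tcp_pos: [0.8652, 0.0784, 0.5061]
tcp_rot: [-0.786, 1.471, -1.211]
contact_force: [3.9, -10.6, -7.4]
grip_width: 0.0132
```

```bash
python3 st.py
```

```text
t 12.5 p [0.8652 0.0784 0.5061] x-az -105.62 y [ 0.118  0.278 -0.953] q [-0.03  0.99  0.87  0.02 -1.17  1.99 -2.01] F [  3.9 -10.6  -7.4] T [-1.26 -0.1  -0.11] w 0.0132
```

```bash
python3 st.py .52 -.1 .55
```

```text
t 12.5 p [0.8652 0.0784 0.5061] x-az -105.62 y [ 0.118  0.278 -0.953] q [-0.03  0.99  0.87  0.02 -1.17  1.99 -2.01] F [  3.9 -10.6  -7.4] T [-1.26 -0.1  -0.11] w 0.0132
tool delta cm (before spin) [ 23.95 -13.21 -27.95] norm 39.1
```

Request:
apply_moves:
  deltas: [0,0,-2,0,2.1,-1.1,-2.5,0,2.1,-1.1,-2.5,0,2.1,-1.1,-2.5,0,2.1,-1.1,-2.5,0,2.1,-1.1,-2.5,0,2.1,-1.1,-2.5,0,2.1,-1.1,-2.5,0,2.1,-1.1,-2.5,0,2.1,-1.1,-2.5,0,2.1,-1.1,-2.5,0,0,0,0,0]

```text
time_s: 13.5
tcp_pos: [0.5644, -0.0696, 0.5466]
tcp_rot: [-0.805, 1.447, -1.216]
contact_force: [-0.1, -1.1, -0.7]
grip_width: 0.0133
```

```bash
python3 st.py .55 -.19 .6
```

```text
t 13.5 p [ 0.5644 -0.0696  0.5466] x-az -104.49 y [ 0.12   0.262 -0.958] q [-0.72  0.38  1.41  1.26 -0.69  1.84 -1.33] F [-0.1 -1.1 -0.7] T [-0.45  0.15  0.02] w 0.0133
tool delta cm (before spin) [10.   -8.44  2.05] norm 13.25
```

```bash
python3 st.py .5644 -.0696 .75
```

```text
t 13.5 p [ 0.5644 -0.0696  0.5466] x-az -104.49 y [ 0.12   0.262 -0.958] q [-0.72  0.38  1.41  1.26 -0.69  1.84 -1.33] F [-0.1 -1.1 -0.7] T [-0.45  0.15  0.02] w 0.0133
tool delta cm (before spin) [ -5.78 -19.48   0.99] norm 20.34
```

Request:
apply_moves:
  deltas: [-0.9,-3,0.15,0,-0.9,-3,0.15,0,-0.9,-3,0.15,0,-0.9,-3,0.15,0,-0.9,-3,0.15,0,-0.9,-3,0.15,0,0,0,0,0]

```text
time_s: 14.08
tcp_pos: [0.5835, -0.063, 0.6296]
tcp_rot: [-0.856, 1.486, -1.172]
contact_force: [0.3, 1.7, -2.2]
grip_width: 0.0132
```

```bash
python3 st.py .5644 -.0696 .85
```

```text
t 14.08 p [ 0.5835 -0.063   0.6296] x-az -104.05 y [ 0.055  0.275 -0.96 ] q [-0.17  0.31  0.59  0.9  -0.5   1.99 -1.61] F [ 0.3  1.7 -2.2] T [-0.27 -0.02 -0.01] w 0.0132
tool delta cm (before spin) [ -5.11 -21.45  -1.97] norm 22.14
```

Request:
apply_moves:
  deltas: [-0.9,-3,0,0,-0.9,-3,0,0,-0.9,-3,0,0,-0.9,-3,0,0,-0.9,-3,0,0,-0.9,-3,0,0,0,0,0,0]

```text
time_s: 14.67
tcp_pos: [0.589, -0.0525, 0.6384]
tcp_rot: [-0.877, 1.505, -1.168]
contact_force: [-0.3, 0.6, -0.9]
grip_width: 0.0135
```

```bash
python3 st.py
```

```text
t 14.67 p [ 0.589  -0.0525  0.6384] x-az -104.41 y [ 0.031  0.272 -0.962] q [ 0.45  0.34 -0.5   0.81 -0.13  2.   -1.89] F [-0.3  0.6 -0.9] T [-0.17  0.02  0.  ] w 0.0135
```

Request:
apply_moves:
  deltas: [-0.8,-2.8,1.5,0,-0.8,-2.8,1.5,0,-0.8,-2.8,1.5,0,-0.8,-2.8,1.5,0,-0.8,-2.8,1.5,0,-0.8,-2.8,1.5,0,0,0,0,0]

```text
time_s: 15.25
tcp_pos: [0.6333, -0.0533, 0.6982]
tcp_rot: [-0.736, 1.418, -1.236]
contact_force: [0.3, -0.0, 0.3]
grip_width: 0.0133
```

```bash
python3 st.py
```

```text
t 15.25 p [ 0.6333 -0.0533  0.6982] x-az -104.87 y [ 0.185  0.273 -0.944] q [ 0.34  0.39 -0.38  0.59 -0.15  2.   -1.92] F [ 0.3 -0.   0.3] T [-0.35  0.24 -0.05] w 0.0133
```

Request:
apply_moves:
  deltas: [2.5,-1,0.5,0,2.5,-1,0.5,0,2.5,-1,0.5,0,2.5,-1,0.5,0,2.5,-1,0.5,0,2.5,-1,0.5,0,2.5,-1,0.5,0,2.5,-1,0.5,0,0,0,0,0]

```text
time_s: 16.0
tcp_pos: [0.5921, -0.2635, 0.6695]
tcp_rot: [-0.693, 1.394, -1.267]
contact_force: [-0.0, 0.0, -1.0]
grip_width: 0.0131
```

```bash
python3 st.py
```

```text
t 16.0 p [ 0.5921 -0.2635  0.6695] x-az -105.47 y [ 0.231  0.263 -0.937] q [ 0.74  0.44 -0.49  0.6  -0.14  2.   -1.63] F [-0.  0. -1.] T [-0.4   0.34 -0.01] w 0.0131
```

Good. I'm at azimuth −24°, so I'll keep pushing up and out here.

Request:
apply_moves:
  deltas: [-0.4,-2.8,1.5,0,-0.4,-2.8,1.5,0,-0.4,-2.8,1.5,0,-0.4,-2.8,1.5,0,-0.4,-2.8,1.5,0,-0.4,-2.8,1.5,0,0,0,0,0]

```text
time_s: 16.58
tcp_pos: [0.5971, -0.2614, 0.7448]
tcp_rot: [-0.58, 1.273, -1.34]
contact_force: [-1.4, 0.2, 0.6]
grip_width: 0.0132
```

```bash
python3 st.py
```

```text
t 16.58 p [ 0.5971 -0.2614  0.7448] x-az -104.53 y [ 0.379  0.229 -0.897] q [ 0.7   0.43 -0.43  0.44 -0.19  2.   -1.65] F [-1.4  0.2  0.6] T [-0.29  0.54 -0.04] w 0.0132
```

Request:
apply_moves:
  deltas: [3,0,-1,0,3,0,-1,0,3,0,-1,0,3,0,-1,0,3,0,-1,0,-0.4,-2.8,1,0,-0.4,-2.8,1,0,-0.4,-2.8,1,0,-0.4,-2.8,1,0,0,0,0,0]

```text
time_s: 17.42
tcp_pos: [0.503, -0.3807, 0.7503]
tcp_rot: [-0.537, 1.219, -1.385]
contact_force: [-0.3, 0.4, 0.4]
grip_width: 0.0133
```

```bash
python3 st.py
```

```text
t 17.42 p [ 0.503  -0.3807  0.7503] x-az -104.59 y [ 0.439  0.197 -0.877] q [ 1.06  0.42 -0.63  0.49 -0.17  2.   -1.48] F [-0.3  0.4  0.4] T [-0.23  0.51  0.01] w 0.0133
```

Request:
apply_moves:
  deltas: [3,0,-1.5,0,3,0,-1.5,0,3,0,-1.5,0,-0.4,-2.8,1,0,-0.4,-2.8,1,0,-0.4,-2.8,1,0,0,0,0,0]

```text
time_s: 18.0
tcp_pos: [0.4323, -0.4422, 0.7541]
tcp_rot: [-0.51, 1.177, -1.422]
contact_force: [-1.2, 1.3, 0.9]
grip_width: 0.0135
```

```bash
python3 st.py
```

```text
t 18.0 p [ 0.4323 -0.4422  0.7541] x-az -104.79 y [ 0.48   0.168 -0.861] q [ 1.29  0.42 -0.77  0.51 -0.16  2.   -1.37] F [-1.2  1.3  0.9] T [-0.13  0.57 -0.  ] w 0.0135
```

Tool tilt is now within about 1.3° of the duster axis. Next I'll take the jaw axis to level and move above the mouth.

```bash
cat > m.py <<'E'
from st import *
mouth=np.array([.491,.1387,.180]); az=np.radians(-163.1)
zm=np.array([.5*np.cos(az),.5*np.sin(az),np.sqrt(.75)]); ym=np.array([-np.sin(az),np.cos(az),0]); xm=np.cross(ym,zm)
def go(h,off=.008,spin=0):
    s,p,M=st(); M2=M@R.from_rotvec([0,np.radians(spin),0]).as_matrix()
    c=p+off*M[:,1]; r=c-mouth
    print("lid_center in mouth mm",(np.array([r@xm,r@ym,r@zm])*1e3).round(1),"axis err deg",np.degrees(np.arccos(np.clip(-M[:,1]@zm,-1,1))).round(2),"err xy",np.degrees([-M[:,1]@xm,-M[:,1]@ym]).round(2))
    t=mouth+h*zm-off*M[:,1]; print("delta cm",(M2.T@(t-p)*100).round(2), "jaw.z",M[2,0].round(3))
    print("F tool",(M.T@s["contact_force"]).round(1),"T tool",(M.T@s["ft_torque"]).round(2))
if __name__=="__main__": go(*[float(a) for a in sys.argv[1:]])
E
python3 - <<'E'
from m import *
s,p,M=st()
from scipy.optimize import minimize_scalar
for sp in range(-60,60,5):
    M2=M@R.from_rotvec([0,np.radians(sp),0]).as_matrix(); print(sp,M2[2,0].round(3),end=" ")
print()
M2=M@R.from_rotvec([0,np.radians(-28),0]).as_matrix()
for a,b in [(p,(.53,-.05,.5)),((.53,-.05,.5),mouth+.12*zm)]: print((M2.T@(np.array(b)-a)*100).round(2))
E
```

```text
t 18.0 p [ 0.4323 -0.4422  0.7541] x-az -104.79 y [ 0.48   0.168 -0.861] q [ 1.29  0.42 -0.77  0.51 -0.16  2.   -1.37] F [-1.2  1.3  0.9] T [-0.13  0.57 -0.  ] w 0.0135
-60 0.189 -55 0.147 -50 0.104 -45 0.06 -40 0.016 -35 -0.028 -30 -0.072 -25 -0.116 -20 -0.159 -15 -0.2 -10 -0.24 -5 -0.278 0 -0.314 5 -0.348 10 -0.379 15 -0.407 20 -0.432 25 -0.454 30 -0.472 35 -0.487 40 -0.498 45 -0.505 50 -0.508 55 -0.508 
[-34.35  33.16   0.11]
[-16.58  16.86 -17.15]
```

Request:
apply_moves:
  deltas: [0,0,0,-6.4,0,0,0,-6.4,0,0,0,-6.4,0,0,0,-6.4,0,0,0,-6.4,0,0,0,-6.4,0,0,0,0]

```text
time_s: 18.58
tcp_pos: [0.4338, -0.4432, 0.7499]
tcp_rot: [-0.901, 0.638, -1.107]
contact_force: [-0.1, -0.1, -1.6]
grip_width: 0.0135
```

```bash
python3 - <<'E'
from m import *
s,p,M=st()
for a,b in [(p,(.53,-.05,.5)),((.53,-.05,.5),mouth+.12*zm)]: print((M.T@(np.array(b)-a)*100).round(2))
E
```

```text
t 18.58 p [ 0.4338 -0.4432  0.7499] x-az -70.34 y [ 0.475  0.173 -0.863] q [ 1.31  0.43 -0.83  0.51 -0.12  2.   -0.71] F [-0.1 -0.1 -1.6] T [-0.18  0.61  0.04] w 0.0135
[-33.71  32.92   6.56]
[-19.3   17.03 -13.81]
```

Request:
apply_moves:
  deltas: [-2.8,2.7,0.5,0,-2.8,2.7,0.5,0,-2.8,2.7,0.5,0,-2.8,2.7,0.5,0,-2.8,2.7,0.5,0,-2.8,2.7,0.5,0,-2.8,2.7,0.5,0,-2.8,2.7,0.5,0,-2.8,2.7,0.5,0,-2.8,2.7,0.5,0,-2.8,2.7,0.5,0,-2.8,2.7,0.5,0]

```text
time_s: 19.58
tcp_pos: [0.5233, -0.0545, 0.5027]
tcp_rot: [-0.899, 0.642, -1.11]
contact_force: [1.1, 0.5, -1.5]
grip_width: 0.0132
```

```bash
python3 m.py .12
```

```text
t 19.58 p [ 0.5233 -0.0545  0.5027] x-az -70.59 y [ 0.475  0.172 -0.863] q [ 1.53 -0.33 -0.97  1.7  -0.7   1.31 -0.63] F [ 1.1  0.5 -1.5] T [-0.19  0.6   0.02] w 0.0132
lid_center in mouth mm [-139.5  194.   284.1] axis err deg 1.54 err xy [0.3  1.52]
delta cm [-19.45  16.85 -13.36] jaw.z -0.005
F tool [-0.1  1.9  0.3] T tool [-0.63 -0.    0.02]
```

Request:
apply_moves:
  deltas: [-2.4,1.5,-1.7,0,-2.4,1.5,-1.7,0,-2.4,1.5,-1.7,0,-2.4,1.5,-1.7,0,-2.4,1.5,-1.7,0,-2.4,1.5,-1.7,0,-2.4,1.5,-1.7,0,-2.4,1.5,-1.7,0,0,0,0,0,0,0,0,0]

```text
time_s: 20.42
tcp_pos: [0.4063, 0.1054, 0.3365]
tcp_rot: [-0.9, 0.639, -1.101]
contact_force: [0.5, -0.5, -0.6]
grip_width: 0.0135
```

```bash
python3 m.py .12
```

```text
t 20.42 p [0.4063 0.1054 0.3365] x-az -70.05 y [ 0.472  0.178 -0.863] q [ 0.61 -0.49 -0.61  2.21 -0.59  0.9  -0.97] F [ 0.5 -0.5 -0.6] T [-0.29  0.53 -0.07] w 0.0135
lid_center in mouth mm [  0.3   7.  172.9] axis err deg 1.91 err xy [0.25 1.89]
delta cm [-0.52  5.31  0.02] jaw.z -0.007
F tool [ 0.6  0.7 -0. ] T tool [-0.6   0.02 -0.11]
```

Request:
apply_moves:
  deltas: [-0.3,1.3,0,0,-0.2,1.3,0,0,0,1.3,0,0,0,1.3,0,0,0,0,0,0,0,0,0,0]

```text
time_s: 20.92
tcp_pos: [0.4322, 0.1138, 0.2932]
tcp_rot: [-0.896, 0.644, -1.112]
contact_force: [-0.2, 0.6, -0.6]
grip_width: 0.0133
```

```bash
python3 m.py .07; python3 - <<'E'
from h import *
from bench import optics
for n in ["top","scene","wrist"]:
    cp=optics.camera_params(n); a,d=optics.camera(n); np.savez(f"pics/{n}3.npz",p=a,d=d,**cp); cv2.imwrite(f"pics/{n}3.png",a[:,:,::-1])
    if n=="top": cv2.imwrite("pics/t3z.png",cv2.resize(a[150:280,165:295],None,fx=4.5,fy=4.5,interpolation=cv2.INTER_CUBIC)[:,:,::-1])
    if n=="scene": cv2.imwrite("pics/s3z.png",cv2.resize(a[80:240,200:360],None,fx=3.7,fy=3.7,interpolation=cv2.INTER_CUBIC)[:,:,::-1])
E
```

```text
t 20.92 p [0.4322 0.1138 0.2932] x-az -70.73 y [ 0.475  0.173 -0.863] q [ 0.65 -0.4  -0.73  2.25 -0.59  0.74 -1.  ] F [-0.2  0.6 -0.6] T [-0.19  0.57  0.01] w 0.0133
lid_center in mouth mm [ -1.7   6.5 121.8] axis err deg 1.58 err xy [0.35 1.55]
delta cm [-0.51  5.19 -0.18] jaw.z -0.007
F tool [-0.6  0.5 -0.3] T tool [-0.61  0.    0.01]
```

View pics/t3z.png

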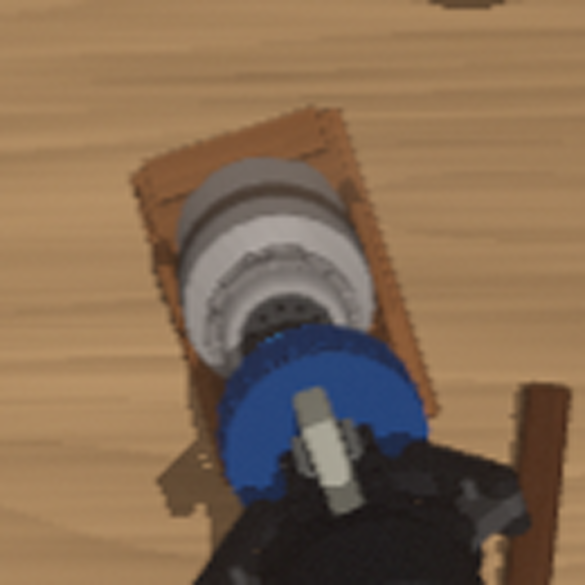

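View pics/s3z.png

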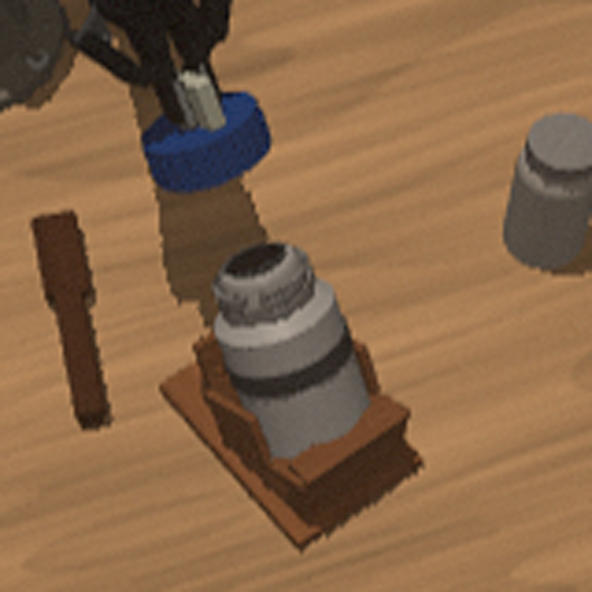

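View pics/wrist3.png

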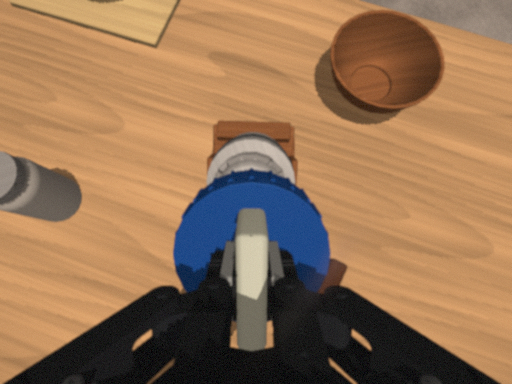

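The lid sits squarely in the grip and is lined up above the mouth. I'll check its centre and axis from depth.

```bash
python3 - <<'E'
from h import *
from m import mouth,xm,ym,zm,R
p=np.array([.4322,.1138,.2932]); M=R.from_rotvec([-.896,.644,-1.112]).as_matrix(); c0=p+.008*M[:,1]; ax=-M[:,1]
for n in ["top3","scene3","wrist3"]:
    z=load(n); hsv=cv2.cvtColor(z["p"],cv2.COLOR_RGB2HSV)
    blue=(hsv[...,0]>100)&(hsv[...,0]<130)&(hsv[...,1]>130)
    P,_,_=cloud(z,blue); P=P[np.linalg.norm(P-c0,axis=1)<.07]
    h=(P-c0)@ax; r=np.linalg.norm(P-c0-h[:,None]*ax,axis=1)
    f=P[(abs(h+.0015)<.006)&(r<.038)]
    if len(f)>40:
        c=f.mean(0); u,s,v=np.linalg.svd(f-c); nrm=v[2]*np.sign(v[2,2]); d=(c-c0)@ax
        print(n,len(f),"face h err mm",(d+.0015)*1e3,"normal vs mouth deg xy",np.degrees([nrm@xm,nrm@ym]).round(2))
    side=P[(h<-.006)&(h>-.034)&(r>.036)&(r<.052)]
    from scipy.optimize import least_squares
    x=M[:,0];y=M[:,2]
    allp=np.vstack([side,P[(abs(h)<.004)&(r>.041)]]) if len(side)>20 else P
    q=least_squares(lambda t:np.hypot((side-c0)@x-t[0],(side-c0)@y-t[1])-.0435,[0,0],loss="soft_l1",f_scale=.001)
    off=q.x[0]*x+q.x[1]*y; cc=c0+off-mouth
    print("  side",len(side),"offset tool x,z mm",q.x*1e3,"rms",np.std(q.fun)*1e3,"centre in mouth xy mm",cc@xm*1e3,cc@ym*1e3)
E
```

```text
top3 562 face h err mm 0.4550593386946932 normal vs mouth deg xy [0.03 1.83]
  side 183 offset tool x,z mm [-1.45742697 -2.73515847] rms 0.7017077178933002 centre in mouth xy mm 1.1219122299914868 5.149021933802116
scene3 116 face h err mm -1.8917938527337457 normal vs mouth deg xy [0.35 1.24]
  side 144 offset tool x,z mm [-0.24009639 -1.46763286] rms 1.6499915424018676 centre in mouth xy mm -0.1843402902755656 6.3244712858017245
wrist3 6464 face h err mm 0.8400696956876663 normal vs mouth deg xy [-0.05  1.56]
  side 964 offset tool x,z mm [-0.749349   -1.64658248] rms 0.4946726731675054 centre in mouth xy mm 0.011001468116556001 5.8214275185544055
```

Request:
apply_moves:
  deltas: [-0.35,1,0,0,0,1.4,0,0,0,1.4,0,0,0,1.4,0,0,0,1.4,0,0,0,0.8,0,0,0,0,0,0,0,0,0,0]

```text
time_s: 21.73
tcp_pos: [0.4655, 0.1311, 0.2288]
tcp_rot: [-0.898, 0.643, -1.109]
contact_force: [0.5, 0.1, -0.9]
grip_width: 0.0132
```

```bash
cat > lidcheck.py <<'E'
from h import *
from m import *
from bench import optics
from scipy.optimize import least_squares
def check(cams,tag):
    s,p,M=st(); c0=p+.008*M[:,1]; ax=-M[:,1]; rr=c0-mouth
    print("kin",(np.array([rr@xm,rr@ym,rr@zm])*1e3).round(1))
    for n in cams:
        cp=optics.camera_params(n); a,d=optics.camera(n); z=dict(p=a,d=d,**cp)
        b={"top":(150,280,165,295,4.5),"scene":(80,240,200,360,3.7),"wrist":(0,384,0,512,1)}[n]
        cv2.imwrite(f"pics/{n}_{tag}.png",cv2.resize(a[b[0]:b[1],b[2]:b[3]],None,fx=b[4],fy=b[4],interpolation=cv2.INTER_CUBIC)[:,:,::-1])
        hsv=cv2.cvtColor(a,cv2.COLOR_RGB2HSV); blue=(hsv[...,0]>100)&(hsv[...,0]<130)&(hsv[...,1]>130)
        P,_,_=cloud(z,blue); P=P[np.linalg.norm(P-c0,axis=1)<.075]
        h=(P-mouth)@zm; r=np.linalg.norm(P-c0-((P-c0)@ax)[:,None]*ax,axis=1)
        top=P[r<.036]; hh=(top-mouth)@zm; top=top[abs(hh-np.median(hh))<.006]
        c=top.mean(0); v=np.linalg.svd(top-c)[2]; nrm=v[2]*np.sign(v[2,2])
        k=(P-c)@nrm; q=(P-c)-k[:,None]*nrm; e1=np.cross(nrm,[1,0,0]);e1/=np.linalg.norm(e1);e2=np.cross(nrm,e1)
        sd=P[(k<-.006)&(k>-.034)]
        o=least_squares(lambda t:np.hypot((sd-c)@e1-t[0],(sd-c)@e2-t[1])-.0435,[0,0],loss="soft_l1",f_scale=.001)
        cc=c+o.x[0]*e1+o.x[1]*e2+.0015*nrm-mouth
        print(n,len(top),len(sd),"lid in mouth mm",(np.array([cc@xm,cc@ym,cc@zm])*1e3).round(1),"tilt deg",np.degrees([nrm@xm,nrm@ym]).round(2))
if __name__=="__main__": check(sys.argv[2:],sys.argv[1])
E
python3 lidcheck.py a top wrist; python3 m.py .024
```

```text
t 21.73 p [0.4655 0.1311 0.2288] x-az -70.54 y [ 0.474  0.174 -0.863] q [ 0.73 -0.23 -0.95  2.29 -0.5   0.5  -1.1 ] F [ 0.5  0.1 -0.9] T [-0.2   0.63  0.  ] w 0.0132
kin [-1.4 -0.4 47.6]
top 388 87 lid in mouth mm [ 1.  -1.4 48.4] tilt deg [-0.33  1.94]
wrist 5514 942 lid in mouth mm [ 0.2 -0.7 48.4] tilt deg [-0.15  1.62]
t 21.83 p [0.4657 0.1311 0.2293] x-az -70.54 y [ 0.475  0.173 -0.862] q [ 0.73 -0.23 -0.95  2.29 -0.5   0.5  -1.1 ] F [-0.2 -0.1 -0.7] T [-0.21  0.6  -0.01] w 0.0132
lid_center in mouth mm [-1.8 -0.3 47.9] axis err deg 1.62 err xy [0.37 1.58]
delta cm [ 0.09  2.39 -0.2 ] jaw.z -0.006
F tool [-0.   0.5 -0.6] T tool [-0.63  0.01 -0.  ]
```

View pics/top_a.png

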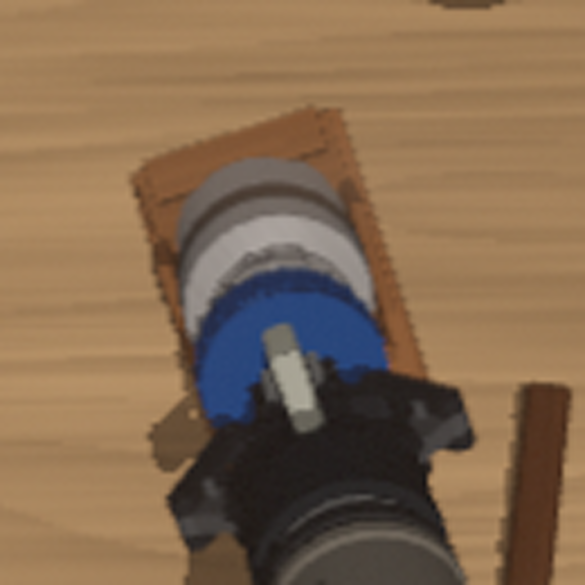

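Request:
apply_moves:
  deltas: [0.15,0.5,0,0,0,0.5,0,0,0,0.5,0,0,0,0.4,0,0,0,0.2,0,0,0,0.1,0,0,0,0,0,0,0,0,0,0]

```text
time_s: 22.5
tcp_pos: [0.4764, 0.1337, 0.2094]
tcp_rot: [-0.898, 0.642, -1.108]
contact_force: [0.1, -0.5, -1.9]
grip_width: 0.0138
```

```bash
python3 lidcheck.py b wrist; python3 m.py .024
```

```text
t 22.5 p [0.4764 0.1337 0.2094] x-az -70.5 y [ 0.474  0.174 -0.863] q [ 0.79 -0.16 -1.04  2.29 -0.43  0.43 -1.17] F [ 0.1 -0.5 -1.9] T [-0.44  0.38 -0.15] w 0.0138
kin [-1.4  0.3 25.2]
wrist 5570 920 lid in mouth mm [ 0.6 -0.  25.8] tilt deg [-0.14  1.64]
t 22.55 p [0.4763 0.1337 0.2095] x-az -70.5 y [ 0.474  0.174 -0.863] q [ 0.79 -0.16 -1.04  2.29 -0.43  0.43 -1.17] F [ 0.4 -0.1 -2.8] T [-0.36  0.37 -0.17] w 0.0134
lid_center in mouth mm [-1.3  0.3 25.3] axis err deg 1.65 err xy [0.3  1.63]
delta cm [-0.03  0.13 -0.13] jaw.z -0.006
F tool [ 0.2  2.6 -1.1] T tool [-0.47  0.04 -0.27]
```

Request:
apply_moves:
  deltas: [0,0.1,0,0,0,0.1,0,0,0,0,0,0]

```text
time_s: 22.8
tcp_pos: [0.4771, 0.1342, 0.2084]
tcp_rot: [-0.9, 0.643, -1.108]
contact_force: [-17.8, -5.4, 22.6]
grip_width: 0.0135
```

```bash
python3 m.py .024
```

```text
t 22.8 p [0.4771 0.1342 0.2084] x-az -70.48 y [ 0.473  0.173 -0.864] q [ 0.8  -0.16 -1.05  2.29 -0.42  0.43 -1.18] F [-17.8  -5.4  22.6] T [-0.78  1.36 -0.28] w 0.0135
lid_center in mouth mm [-1.6  0.  24. ] axis err deg 1.62 err xy [0.22 1.61]
delta cm [-0.01 -0.   -0.16] jaw.z -0.006
F tool [ -1.  -28.8  -4.6] T tool [-1.54  0.11 -0.38]
```

Request:
apply_moves:
  deltas: [0,-0.09,0,0,-0.02,0,0,-4,-0.02,0,0,-4,0,0,0,0]

```text
time_s: 23.13
tcp_pos: [0.4766, 0.1336, 0.2086]
tcp_rot: [-0.968, 0.526, -1.036]
contact_force: [-4.8, -3.7, 6.1]
grip_width: 0.0133
```

```bash
python3 m.py .024
```

```text
t 23.13 p [0.4766 0.1336 0.2086] x-az -63.53 y [ 0.474  0.173 -0.863] q [ 0.76 -0.15 -1.02  2.29 -0.4   0.42 -1.06] F [-4.8 -3.7  6.1] T [-0.88  0.6  -0.48] w 0.0133
lid_center in mouth mm [-1.1  0.5 24.4] axis err deg 1.59 err xy [0.28 1.56]
delta cm [-0.07  0.04 -0.1 ] jaw.z 0.066
F tool [ 1.6 -8.2 -2.1] T tool [-0.96  0.1  -0.66]
```

Request:
apply_moves:
  deltas: [-0.02,0,0,-5,-0.02,0,0,-5,-0.02,0,0,-5,-0.02,0,0,-5,0,0,0,0]

```text
time_s: 23.55
tcp_pos: [0.4769, 0.1341, 0.2087]
tcp_rot: [-1.116, 0.24, -0.846]
contact_force: [1.4, -4.4, -0.4]
grip_width: 0.0133
```

```bash
python3 m.py .024
```

```text
t 23.55 p [0.4769 0.1341 0.2087] x-az -46.11 y [ 0.476  0.173 -0.862] q [ 0.67 -0.14 -0.94  2.3  -0.35  0.41 -0.77] F [ 1.4 -4.4 -0.4] T [-0.71  0.17 -1.23] w 0.0133
lid_center in mouth mm [-1.6  0.1 24.3] axis err deg 1.63 err xy [0.39 1.58]
delta cm [-0.08  0.03 -0.13] jaw.z 0.231
F tool [ 3.9  0.2 -2.5] T tool [-0.89  0.75 -0.84]
```

Request:
apply_moves:
  deltas: [0,0.1,0,0,0,0.1,0,0,0,0,0,0]

```text
time_s: 23.8
tcp_pos: [0.478, 0.1344, 0.2073]
tcp_rot: [-1.116, 0.242, -0.848]
contact_force: [-1.1, -4.6, 4.8]
grip_width: 0.0138
```

```bash
python3 m.py .024
```

```text
t 23.8 p [0.478  0.1344 0.2073] x-az -46.26 y [ 0.476  0.173 -0.862] q [ 0.68 -0.13 -0.95  2.3  -0.34  0.41 -0.78] F [-1.1 -4.6  4.8] T [-0.67  0.36 -1.33] w 0.0138
lid_center in mouth mm [-1.8  0.1 22.5] axis err deg 1.6 err xy [0.38 1.55]
delta cm [-0.1  -0.15 -0.15] jaw.z 0.23
F tool [ 3.6 -5.4 -1.6] T tool [-1.01  0.89 -0.73]
```

Request:
apply_moves:
  deltas: [0,0.1,0,1.5,0,0.1,0,0,0,0.1,0,0,0,0,0,0]

```text
time_s: 24.13
tcp_pos: [0.4794, 0.135, 0.2044]
tcp_rot: [-1.107, 0.259, -0.86]
contact_force: [2.5, -4.9, 0.1]
grip_width: 0.0133
```

```bash
python3 m.py .015
```

```text
t 24.13 p [0.4794 0.135  0.2044] x-az -47.38 y [ 0.476  0.173 -0.862] q [ 0.69 -0.12 -0.97  2.3  -0.32  0.4  -0.82] F [ 2.5 -4.9  0.1] T [-1.13 -0.06 -0.89] w 0.0133
lid_center in mouth mm [-1.8 -0.1 19.2] axis err deg 1.59 err xy [0.39 1.54]
delta cm [-0.07  0.42 -0.17] jaw.z 0.221
F tool [ 5.2  0.3 -1.8] T tool [-0.9   0.22 -1.1 ]
```

Request:
apply_moves:
  deltas: [0.02,0.1,0,0,0,0.1,0,0,0,0.1,0,0,0,0.1,0,0,0,0,0,0]

```text
time_s: 24.55
tcp_pos: [0.4813, 0.1356, 0.201]
tcp_rot: [-1.107, 0.26, -0.86]
contact_force: [0.6, -5.3, 1.4]
grip_width: 0.0131
```

```bash
python3 m.py .015
```

```text
t 24.55 p [0.4813 0.1356 0.201 ] x-az -47.37 y [ 0.476  0.173 -0.862] q [ 0.7  -0.11 -0.99  2.3  -0.3   0.39 -0.84] F [ 0.6 -5.3  1.4] T [-1.12 -0.01 -0.9 ] w 0.0131
lid_center in mouth mm [-1.8 -0.1 15.2] axis err deg 1.6 err xy [0.37 1.55]
delta cm [-0.07  0.02 -0.16] jaw.z 0.22
F tool [ 4.5 -1.8 -2.6] T tool [-0.93  0.24 -1.07]
```

Request:
apply_moves:
  deltas: [0,0.1,0,0,0,0.05,0,0,0,0,0,0]

```text
time_s: 24.8
tcp_pos: [0.4818, 0.1362, 0.2005]
tcp_rot: [-1.109, 0.26, -0.859]
contact_force: [-14.8, -8.5, 21.9]
grip_width: 0.0133
```

```bash
python3 lidcheck.py c wrist; python3 m.py .0135
```

```text
t 24.8 p [0.4818 0.1362 0.2005] x-az -47.32 y [ 0.475  0.172 -0.863] q [ 0.71 -0.11 -1.    2.3  -0.29  0.39 -0.85] F [-14.8  -8.5  21.9] T [-1.26  0.88 -0.92] w 0.0133
kin [-2.  -0.5 14.5]
wrist 5567 912 lid in mouth mm [-0.3  0.5 15.2] tilt deg [-0.22  0.8 ]
t 24.85 p [0.4818 0.1362 0.2005] x-az -47.32 y [ 0.475  0.172 -0.863] q [ 0.71 -0.11 -1.    2.3  -0.29  0.39 -0.85] F [-14.8  -6.9  21.5] T [-1.25  0.88 -0.84] w 0.0132
lid_center in mouth mm [-2.  -0.5 14.5] axis err deg 1.56 err xy [0.3  1.53]
delta cm [-0.05  0.1  -0.2 ] jaw.z 0.221
F tool [ -0.1 -26.8  -3.5] T tool [-1.65  0.28 -0.51]
```

The lid has dropped into a start: 7.7 mm above home, tilt under 1°. Now I'll screw clockwise.

Request:
apply_moves:
  deltas: [0,-0.07,0,0,0.02,0.02,0,5,0.02,0.03,0,5,0.02,0.04,0,4,0,0,0,0]

```text
time_s: 25.27
tcp_pos: [0.4827, 0.1363, 0.2002]
tcp_rot: [-1.002, 0.462, -0.996]
contact_force: [-3.0, -4.2, 6.5]
grip_width: 0.0133
```

```bash
python3 m.py .0135
```

```text
t 25.27 p [0.4827 0.1363 0.2002] x-az -59.78 y [ 0.476  0.173 -0.862] q [ 0.76 -0.11 -1.05  2.29 -0.31  0.38 -1.07] F [-3.  -4.2  6.5] T [-0.9   0.06 -0.52] w 0.0133
lid_center in mouth mm [-2.6 -0.3 13.8] axis err deg 1.62 err xy [0.4  1.56]
delta cm [-0.03  0.03 -0.26] jaw.z 0.104
F tool [ 2.8 -7.8 -1. ] T tool [-0.56  0.03 -0.87]
```

Request:
apply_moves:
  deltas: [0.02,0.05,0,5,0.02,0.05,0,5,0.02,0.05,0,5,0.02,0.05,0,5,0,0,0,0]

```text
time_s: 25.68
tcp_pos: [0.484, 0.1359, 0.1985]
tcp_rot: [-0.829, 0.749, -1.176]
contact_force: [-5.2, -3.7, 9.6]
grip_width: 0.0136
```

```bash
python3 m.py .0135
```

```text
t 25.68 p [0.484  0.1359 0.1985] x-az -77.09 y [ 0.476  0.173 -0.862] q [ 0.85 -0.11 -1.13  2.29 -0.34  0.38 -1.38] F [-5.2 -3.7  9.6] T [-1.1   0.2  -0.63] w 0.0136
lid_center in mouth mm [-2.8  0.5 11.8] axis err deg 1.6 err xy [0.4  1.55]
delta cm [-0.02 -0.17 -0.28] jaw.z -0.072
F tool [  1.7 -11.4  -0.2] T tool [-0.39  0.05 -1.22]
```

Request:
apply_moves:
  deltas: [0.02,0.05,0,5,0.02,0.04,0,5,0.02,0.05,0,5,0.02,0.05,0,5,0,0,0,0]

```text
time_s: 26.1
tcp_pos: [0.4851, 0.1356, 0.1969]
tcp_rot: [-0.629, 1.033, -1.338]
contact_force: [-5.5, -3.1, 10.8]
grip_width: 0.0132
```

```bash
python3 m.py .0075
```

```text
t 26.1 p [0.4851 0.1356 0.1969] x-az -94.81 y [ 0.476  0.173 -0.862] q [ 0.95 -0.12 -1.21  2.29 -0.39  0.38 -1.68] F [-5.5 -3.1 10.8] T [-1.03  0.34 -0.64] w 0.0132
lid_center in mouth mm [-2.8  1.   9.9] axis err deg 1.6 err xy [0.4  1.55]
delta cm [ 0.03  0.24 -0.3 ] jaw.z -0.239
F tool [  0.8 -12.4   0.5] T tool [-0.09  0.11 -1.25]
```

Request:
apply_moves:
  deltas: [0.02,0.05,0,5,0.02,0.04,0,5,0.02,0.05,0,5,0,0,0,0]

```text
time_s: 26.43
tcp_pos: [0.4861, 0.1352, 0.1958]
tcp_rot: [-0.459, 1.242, -1.447]
contact_force: [-4.1, -3.1, 9.7]
grip_width: 0.013
```

```bash
python3 m.py .0075
```

```text
t 26.43 p [0.4861 0.1352 0.1958] x-az -108.99 y [ 0.477  0.173 -0.862] q [ 1.02 -0.13 -1.27  2.29 -0.44  0.38 -1.9 ] F [-4.1 -3.1  9.7] T [-0.98  0.16 -0.59] w 0.013
lid_center in mouth mm [-3.   1.7  8.5] axis err deg 1.6 err xy [0.46 1.53]
delta cm [ 0.07  0.1  -0.34] jaw.z -0.347
F tool [  0.7 -10.8   1.5] T tool [ 0.37  0.07 -1.09]
```

Request:
apply_moves:
  deltas: [0.02,0.04,0,5,0.02,0.04,0,5,0,0,0,0]

```text
time_s: 26.68
tcp_pos: [0.486, 0.134, 0.1946]
tcp_rot: [-0.348, 1.372, -1.511]
contact_force: [-8.6, -8.3, 15.3]
grip_width: 0.0135
```

```bash
python3 m.py .0075
```

```text
t 26.68 p [0.486  0.134  0.1946] x-az -118.5 y [ 0.476  0.17  -0.863] q [ 1.06 -0.14 -1.3   2.29 -0.46  0.39 -2.04] F [-8.6 -8.3 15.3] T [-2.47  0.22  0.85] w 0.0135
lid_center in mouth mm [-2.   2.8  7.7] axis err deg 1.45 err xy [0.35 1.41]
delta cm [-0.03  0.03 -0.34] jaw.z -0.4
F tool [  4.3 -18.7   2.9] T tool [ 0.56 -1.87 -1.75]
```

Torque has jumped to about 1.9 N·m, so it's near the stop. I'll turn a little more to confirm it's firm.

Request:
apply_moves:
  deltas: [0,0,0,3,0,0,0,2,0,0,0,0]

```text
time_s: 26.93
tcp_pos: [0.486, 0.1343, 0.1944]
tcp_rot: [-0.287, 1.436, -1.54]
contact_force: [-0.6, -5.5, 4.8]
grip_width: 0.0134
```

```bash
python3 lidcheck.py d wrist; python3 m.py .0075
```

```text
t 26.93 p [0.486  0.1343 0.1944] x-az -123.43 y [ 0.477  0.17  -0.862] q [ 1.07 -0.15 -1.31  2.29 -0.47  0.39 -2.11] F [-0.6 -5.5  4.8] T [-2.88 -0.54  0.92] w 0.0134
kin [-2.   2.6  7.5]
wrist 5680 1065 lid in mouth mm [-0.2  0.1  8. ] tilt deg [0.28 0.32]
t 26.98 p [0.486  0.1343 0.1944] x-az -123.38 y [ 0.477  0.17  -0.862] q [ 1.07 -0.15 -1.31  2.29 -0.47  0.39 -2.11] F [-1.2 -5.5  4.6] T [-2.87 -0.58  0.91] w 0.0133
lid_center in mouth mm [-2.   2.6  7.5] axis err deg 1.44 err xy [0.41 1.38]
delta cm [ 0.01  0.   -0.32] jaw.z -0.425
F tool [ 2.8 -5.5  3.9] T tool [ 1.48 -2.26 -1.46]
```

View pics/wrist_d.png

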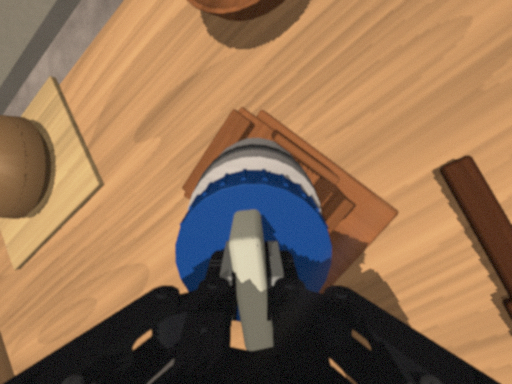

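Request:
apply_moves:
  deltas: [0,0,0,0,0,0,0,0,0,0,0,3,0,0,0,0]
  grip: 1
  squeeze: 100

```text
time_s: 27.32
tcp_pos: [0.486, 0.1343, 0.1944]
tcp_rot: [-0.253, 1.471, -1.557]
contact_force: [-1.8, -7.3, 6.4]
grip_width: 0.0136
```

```bash
python3 lidcheck.py e wrist; python3 m.py .0075
```

```text
t 27.32 p [0.486  0.1343 0.1944] x-az -126.21 y [ 0.477  0.169 -0.862] q [ 1.08 -0.15 -1.32  2.29 -0.48  0.39 -2.15] F [-1.8 -7.3  6.4] T [-3.58 -0.78  1.94] w 0.0136
kin [-2.   2.6  7.5]
wrist 5673 1057 lid in mouth mm [-0.2  0.2  7.9] tilt deg [0.21 0.34]
t 27.37 p [0.486  0.1343 0.1944] x-az -126.14 y [ 0.477  0.169 -0.862] q [ 1.08 -0.15 -1.32  2.29 -0.48  0.39 -2.15] F [-3.2 -7.   6.1] T [-3.6  -0.85  1.87] w 0.0133
lid_center in mouth mm [-2.   2.6  7.5] axis err deg 1.38 err xy [0.39 1.32]
delta cm [ 0.03  0.01 -0.33] jaw.z -0.436
F tool [ 4.1 -8.   4. ] T tool [ 1.71 -3.47 -1.48]
```

Torque reaches 3.5 N·m with no further turning, so the stop is firm and the lid is home. I'll release and withdraw along the axis.

Request:
apply_moves:
  deltas: [0,0,0,-3,0,0,0,0,0,0,0,0,0,0,0,0,0,0,0,0,0,0,0,0,0,0,0,0,0,0,0,0]
  grip: 0.5

```text
time_s: 28.03
tcp_pos: [0.4847, 0.1351, 0.1935]
tcp_rot: [-0.28, 1.45, -1.541]
contact_force: [-0.2, -0.4, 0.5]
grip_width: 0.0424
```

```bash
python3 lidcheck.py f wrist
```

```text
t 28.03 p [0.4847 0.1351 0.1935] x-az -124.21 y [ 0.474  0.174 -0.863] q [ 1.06 -0.14 -1.31  2.3  -0.47  0.39 -2.12] F [-0.2 -0.4  0.5] T [-0.2   0.49 -0.04] w 0.0424
kin [-0.6  1.4  7.3]
wrist 6438 1090 lid in mouth mm [-0.  -0.3  8.3] tilt deg [0.15 0.13]
```

View pics/wrist_f.png

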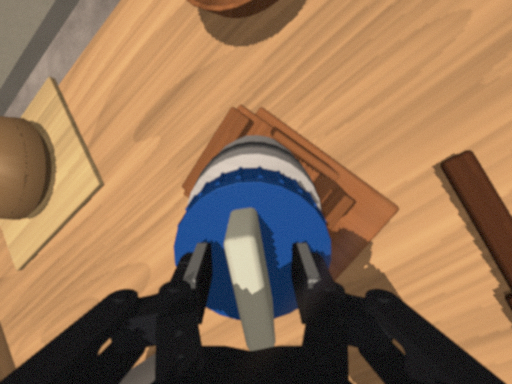

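Request:
apply_moves:
  deltas: [0,-0.5,0,0,0,-1,0,0,0,-1.5,0,0,0,-1.5,0,0,0,-1.5,0,0,0,-1.5,0,0,0,-1.5,0,0,0,-1,0,0,0,0,0,0,0,0,0,0]

```text
time_s: 28.92
tcp_pos: [0.4375, 0.1177, 0.28]
tcp_rot: [-0.279, 1.449, -1.541]
contact_force: [-0.2, 1.3, -0.2]
grip_width: 0.0428
```

```bash
sed -i 's/c0=p+.008\*M\[:,1\]; ax=-M\[:,1\]/c0=(mouth+.0075*zm if len(sys.argv)>2 and sys.argv[1][0]=="z" else p+.008*M[:,1]); ax=zm if sys.argv[1][0]=="z" else -M[:,1]/' lidcheck.py; python3 lidcheck.py z1 wrist scene top; python3 m.py .0075
```

```text
t 28.92 p [0.4375 0.1177 0.28  ] x-az -124.17 y [ 0.475  0.173 -0.863] q [ 0.78 -0.42 -0.84  2.26 -0.68  0.73 -1.91] F [-0.2  1.3 -0.2] T [-0.22  0.53  0.02] w 0.0428
kin [-0.  -0.   7.5]
wrist 3557 232 lid in mouth mm [ 0.2 -0.3  8.3] tilt deg [0.12 0.3 ]
scene 138 87 lid in mouth mm [-0.2  0.5  5.3] tilt deg [ 0.3  -0.01]
top 480 16 lid in mouth mm [ 0.6 -1.   8.3] tilt deg [0.1  0.26]
t 29.07 p [0.4371 0.1177 0.279 ] x-az -124.22 y [ 0.473  0.174 -0.864] q [ 0.79 -0.42 -0.84  2.26 -0.68  0.73 -1.91] F [0.5 0.7 0.3] T [-0.19  0.59  0.01] w 0.0432
lid_center in mouth mm [  0.5   4.1 106.6] axis err deg 1.7 err xy [0.2  1.69]
delta cm [-0.08  9.91 -0.1 ] jaw.z -0.429
F tool [-0.9  0.2 -0. ] T tool [-0.35  0.01 -0.52]
```

View pics/scene_z1.png

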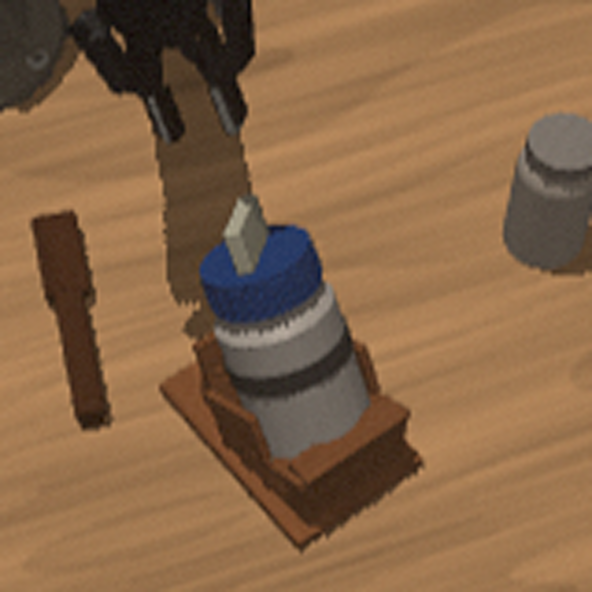

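View pics/wrist_z1.png

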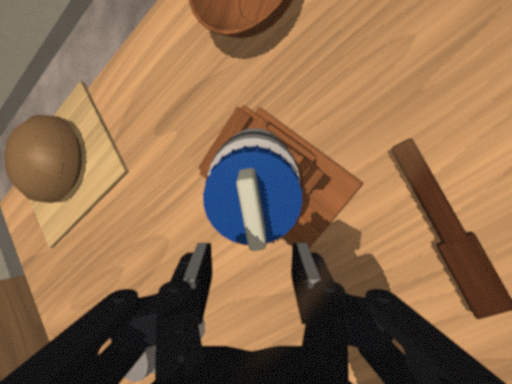

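The lid is square on the neck, with a firm stop felt and the gripper about 10 cm clear. The brush, jar and basket haven't moved. Handing in.

```bash
python3 -c "
from bench import robot
print(robot.hand_in())"
```

```text
the job is handed in; nothing more can be done
None
```

The blue lid is screwed home on the flour duster and let go. I handed the job in at about 29 s of the 67 s allowed; no verdict was reported.

**How it was done:**
- **Grip:** I gripped the lid by its white bar and lifted it.
- **Tilt:** The moves only allow spin about the tool's own axis. To match the duster's 30° lean I pushed the arm against its reach limits until the tool tilted. It ended about 1.5° off the duster's axis.
- **Thread:** I set the lid on the neck and turned it back about 28° under light pressure. It then sank about 9 mm into a start as I eased it down. I screwed it clockwise to a firm stop, released it and withdrew 10 cm along the axis.

**Last checks:**
- **Stop:** The torque rose to 3.5 N·m, below the 5 N·m at which the canister would turn, and the lid did not move further.
- **Position:** By the wrist camera the lid is about 0.3 mm off the axis and tilted under 0.5°. It sits 8.3 mm above the mouth, against 7.5 mm when home.
- **Contact force:** It read about zero after release and withdrawal.
- **Bystanders:** The brush, jar and basket looked unmoved in the pictures; I did not measure them.

**Disagreements and rough spots:**
- **Height:** The cameras disagree by up to 3 mm. The wrist and top cameras read 8.3 mm and the scene camera 5.3 mm. I relied on the firm stop and the roughly 7 mm the lid sank while being screwed in.
- **Contact peak:** First contact with the neck briefly reached about 29 N, above the intended 3 to 8 N. I backed it off before turning.
- **Tilting:** Finding the tilt took several tries near full stretch. On one of them the tool dropped unexpectedly to about 16 cm above the table, well clear of everything.

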